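# Balance the bottle mixer and start it

## Task

The bottle mixer already carries one bottle and must be loaded evenly before it runs. Lay the square amber bottle from the bench into the empty cradle directly opposite the loaded one, cap outward and base down by the hub, setting it down in the grip at the cradle's slope instead of letting it drop; once it lies there, push the lever on the control box all the way over to its far side. Leave the loaded bottle, the beaker, the jar, the spoon and the wash bottle where they are.

Things in the scene. Friction and masses are not known exactly. Their poses are not given: they have to be found in the camera images.
- mixer: Bottle mixer, locked: an aluminium disc (296 mm across, top at 46 mm) on a white base carries four equal grey open cradles along its +x, +y, -x, -y; one is loaded. Each is a flat floor 110 mm long, rising outward at 30 degrees: inner end 60 mm from the axis and 55 mm above the bench, outer end 155 mm out, 110 mm high. Origin on the axis at bench level, z up; any yaw.
- mixer_hub (a point): Top of the black hub knob (28 mm across) on the mixer's axis, 76 mm above the bench. Round it, at each cradle's inner end, a stop wall stands 30 mm above (square to) the cradle floor; along each cradle's sides run lips 10 mm above the floor, 62 mm apart inside, 70 mm outside.
- bottle: The bottle to load, lying on the bench: square amber glass bottle, body 95 x 50 x 50 mm, round shoulder, white cap 36 mm across; 130 mm long, 0.15 to 0.35 kg. Origin at the middle of the square body (25 mm above bench or cradle floor), x toward the cap; base at x = -47.5 mm. Base on a cradle's stop: origin 47.5 mm up the slope from the floor's inner end. Any side may face up.
- bottle_cap (a point): Middle of the cap's outer end of that bottle.
- loaded_bottle: An identical bottle that already lies in one of the mixer's cradles, base by the hub, cap outward and up. Same origin and axes.
- control_box: Grey control box, 120 x 110 x 50 mm high, fixed to the bench; origin under its centre, z up. A steel lever stands on its top.
- switch_tip (a point): The free end of the lever, which turns in a vertical plane along the control box's x axis about a pivot some 80 mm away, in the small black block on the box.
- switch (a joint): Angle of that lever: 0 leaning toward the box's -x side (toward the robot), 0.5 upright, 1.0 fully over toward the box's +x side. It stays where it is left.
- beaker: Glass beaker, 72 mm across, 95 mm high, standing; origin under its centre. Bystander.
- jar: Amber jar, 66 mm across, 85 mm high, standing; origin under its centre. Bystander.
- spoon: Steel spoon 180 mm long lying on the bench near the robot; x along its length. Bystander.
- wash_bottle: White wash bottle, 72 mm across, 150 mm high with a spout tube up to 220 mm; origin under its centre. Bystander.

How it is judged:
On the way, in this order (a step that is already met when the one before it is completed fails the run):
1. the bottle lies in the cradle opposite the loaded one, still held by the fingers (x of bottle in the frame of mixer between -0.1111 and -0.0791 m and y of bottle in the frame of mixer between -0.012 and 0.012 m and y of bottle_cap in the frame of mixer between -0.02 and 0.02 m and z of bottle in the frame of mixer between 0.0907 and 0.1147 m and angle between bottle's own x axis and vertical between 0.917 and 1.177 rad and contact force between the fingers and bottle above 0.5 N and contact force between bottle and mixer above 0.2 N and linear speed of bottle below 0.08 m/s), for 0.1 s.
2. the lever is pushed over after that (value of joint switch above 0.85 rad), for 0.1 s.
At the end, for the whole second after the job is handed in: The bottle rests in the cradle directly opposite the loaded one, cap outward: within 12 mm of its centre line, base within about 20 mm of the stop, slope within 7 degrees of the cradle's; lever joint above 0.85; loaded bottle within 20 mm of its start (x of bottle in the frame of mixer between -0.1111 and -0.0791 m and y of bottle in the frame of mixer between -0.012 and 0.012 m and y of bottle_cap in the frame of mixer between -0.02 and 0.02 m and z of bottle in the frame of mixer between 0.0907 and 0.1147 m and angle between bottle's own x axis and vertical between 0.917 and 1.177 rad and linear speed of bottle below 0.02 m/s and value of joint switch above 0.85 rad and distance of loaded_bottle from where it was at the start of the episode below 0.02 m); the robot touches nothing.
It fails at once if the loaded bottle is shifted more than 20 mm (distance of loaded_bottle from where it was at the start of the episode above 0.02 m).
It fails at once if the beaker is pushed away or knocked over (distance of beaker from where it was at the start of the episode above 0.03 m or angle between beaker's own z axis and vertical above 0.5 rad).
It fails at once if the jar is pushed away or knocked over (distance of jar from where it was at the start of the episode above 0.03 m or angle between jar's own z axis and vertical above 0.5 rad).
It fails at once if the spoon is pushed away or knocked over (distance of spoon from where it was at the start of the episode above 0.03 m).
It fails at once if the wash bottle is pushed away or knocked over (distance of wash_bottle from where it was at the start of the episode above 0.03 m or angle between wash_bottle's own z axis and vertical above 0.5 rad).
It also fails if it takes over 48 s, if anything falls off the work surface, if the arm or the gripper's body presses on something with over 40 N, if the wrist force passes 120 N, or if a joint passes its speed limit or range.

## Robot

A 6-joint arm with a two-finger parallel gripper is mounted at the origin on the work surface. World frame = base frame: x ahead of the robot, y to its left, z up, the work surface at z = 0. Lengths are in m, angles in rad, forces in N, time in s.
With the tool pointing down it reaches from about 0.3 to 0.875 m from the base axis. Payload 6.4 kg.
Tool frame: the origin (TCP) lies midway between the tips of the shut fingers; the grasp point (between the pads) lies 19 mm behind it; z points along the fingers, y is the line along which they close (so a half turn about z gives the same grasp; the last joint's range is limited). The gripper opens to 85 mm and grips with 20 to 120 N. Pads are 22 mm wide; open, the fingers measure 114 mm over their backs; the gripper's body (76 mm by 85 mm) begins 54 mm behind the grasp point. The pads swing forward as they close: fully open they stand 13 mm farther back than shut.
Start: joints at [-1.41, 0.181, 1.607, -0, 1.354, -0.206], TCP at [0.206, -0.537, 0.231] pointing down, gripper open.
Joint ranges: [-2.99, 2.99], [-0.89, 2.07], [0.3, 2.58], [-1.14, 4.28], [0, 2.63], [-3.12, 3.12]. Speed limits (rad/s): [2.57, 2.57, 3.01, 3.14, 3.14, 3.14].

## Interface

Orientations are given as a unit quaternion [w, x, y, z].
In Python, from bench import * gives the robot as it stands.
- The arm moves only by the tool play_rows, never from a script. Its argument "plan" is a list of rows, each a list of 3 entries, a list of its own where there are three numbers: the finger opening in mm, from 0 to 85.4, then the shift along the tool's x, y, z normalised to -1 to 1, where 1 is 40 cm, then the turn about the tool's z normalised to -1 to 1, where 1 is pi rad. A call has 1 to 10 rows; each row is the pose to reach, as a shift and turn from the pose commanded when the call began, along the tool's axes at that moment, turning the shorter way round; what a row does not reach only later rows make up. A row lasts 1/10 s, in which the tool goes at most 50 mm and 8.59 degrees, less where a joint would pass 70% of its speed; a pose out of reach is approached as far as the arm can. A call with a number of a shift or a turn outside -1 to 1 is refused whole. A call with a gripper value outside its range is refused whole. The fingers move at their own pace and stop on an object; the grip force is fixed at half the most. Time passes only in rows, so rows that repeat a pose let the fingers close. It gives the time, the measured TCP pose, the force, the opening and the grip force at its end, in the units of the state.
- get_obs(): the state, without advancing time (a new reading comes with each control period).
- camera(name): name is "scene" or "side" or "wrist"; returns a dict with "image" (420x560x3 uint8, red, green, blue), "range_z" (420x560 float32, m along the optical axis (not along the pixel's ray), 0 where there is no reading), "intrinsics" (3x3 intrinsics, pixels), "k1" (the pictures are not rectified: a ray, as slopes to the right and down, at radius r is drawn at 1 + k1 r^2 times it, then the intrinsics apply), "rvec" (rotation vector, rad) and "tvec" (3), from world to camera coordinates, as OpenCV has them; the wrist camera has in their place "T_tool_cam" (4x4, takes a point from camera to tool coordinates, whose origin is the TCP and whose axes are the flange's). Camera axes: x right, y down, z forward; pixel columns grow to the right and rows downward; lengths in m; the calibration is good to about 2 mm. A picture is of the moment at which its call begins: read the wrist's pose just before it.
- hand_in(): hands the job in; it is judged then, once.
Trained networks look in a picture, given as the dict that the camera call returned (one of the last four; its "shot" number tells which), for a name from the list of things; names that differ only in an ending like _2 or _b are one class to them, and where a whole thing is asked for, a point or a joint stands for the part that bears it (a point fixed in the world has none). Each returns a list of dicts, best first, with "conf" (0 to 1); they miss things now and then, are a little off and sometimes report something else, mostly with a low value. They report only what shows in the picture. A call takes as long as a camera call.
- search_frame(picture, label): "rect" ([centre column, centre row, width, height] in pixels, round what is visible of it).
- masks_of(picture, label): "mask" (420x560 bool, what is visible of it) and "rect" ([centre column, centre row, width, height] in pixels, round what is visible of it).
The state is a dict: "time_s": time; "q": joint angles; "dq": joint speeds; "joint_efforts": joint torques, N m; "eef_pos": TCP position; "eef_rot": TCP orientation; "wrist_force": force on the tool from outside, world axes, zero at the start; "torque": the same for the moment, N m; "opening": opening from 0.0 (shut) to 1.0 (fully open); "grasp_force": force on a finger pad.
Only numpy, scipy, OpenCV 4.12 (cv2) and the standard library are available. Lean on these libraries where they do the work, as an engineer would, in place of code of your own. Each camera call takes 0.05 s, during which the arm holds its last target. There are 200 camera calls.

## Working session

There is one attempt and no reset: what is moved stays moved. The work goes in short steps, Python scripts to look and compute and a tool call to move; the robot and the scene stay as the last step left them, time stands still between calls to the robot, and variables do not carry over. Pictures are saved under pics/ and viewed, at most 10 in all, crops included, and the job is handed in when it is done.

Besides the shell and the picture viewer there is one more tool, called after "Emit:" as a command line: name --argument value ..., lists and objects as JSON in quotes. play_rows: Moves the arm, as the interface text tells. Its arguments: {"type":"object","properties":{"plan":{"type":"array","items":{"type":"array"}}},"required":["plan"]}

```bash
mkdir -p pics; cat > h.py <<'E'
from bench import *
import numpy as np, cv2
from scipy.spatial.transform import Rotation as R
def pts(c, obs=None):
    K=c["intrinsics"];k1=c["k1"];z=c["range_z"]
    v,u=np.mgrid[0:420,0:560].astype(float)
    xd=(u-K[0][2])/K[0][0]; yd=(v-K[1][2])/K[1][1]
    rd=np.hypot(xd,yd); r=rd.copy()
    for _ in range(20): r=rd/(1+k1*r*r)
    s=1/(1+k1*r*r)
    P=np.stack([xd*s*z,yd*s*z,z],-1)
    if "rvec" in c:
        Rm=cv2.Rodrigues(np.array(c["rvec"],float))[0]
        W=(P-np.ravel(c["tvec"]))@Rm
    else:
        T=np.array(c["T_tool_cam"]);W=P@T[:3,:3].T+T[:3,3]
        q=obs["eef_rot"];W=R.from_quat([q[1],q[2],q[3],q[0]]).apply(W.reshape(-1,3)).reshape(W.shape)+obs["eef_pos"]
    W[z==0]=np.nan
    return W
E
python3 - <<'E'
from h import *
o=get_obs();print(o["eef_pos"],o["eef_rot"],o["time_s"])
for n in ["scene","side"]:
    c=camera(n);W=pts(c);cv2.imwrite(f"pics/{n}0.png",c["image"][:,:,::-1]);np.savez(f"{n}0.npz",W=W,im=c["image"])
    for l in ["mixer","bottle","bottle_cap","loaded_bottle","control_box","switch_tip","beaker","jar","spoon","wash_bottle","mixer_hub"]:
        for m in masks_of(c,l)[:3]:
            p=W[m["mask"]];p=p[np.isfinite(p[:,0])]
            print(n,l,round(m["conf"],2),np.round(m["rect"]),np.round(np.median(p,0),3) if len(p) else "", np.round(np.percentile(p,[3,97],axis=0),3).tolist() if len(p) else "")
E
```

```text
[ 0.20612401 -0.53619394  0.23040487] [-8.55522282e-04  9.83230751e-01  1.82363805e-01  2.10112835e-05] 0.0
scene mixer 0.6 [316. 202. 127. 116.] [0.59  0.086 0.052] [[0.433, -0.062, 0.045], [0.698, 0.2, 0.111]]
scene bottle 0.71 [179. 295.  54.  39.] [ 0.537 -0.321  0.049] [[0.479, -0.356, 0.013], [0.594, -0.287, 0.054]]
scene bottle_cap 0.7 [180. 292.  54.  39.] [ 0.538 -0.321  0.049] [[0.482, -0.355, 0.013], [0.594, -0.287, 0.054]]
scene bottle_cap 0.47 [376. 120.  17.  29.] [0.488 0.375 0.145] [[0.47, 0.368, 0.088], [0.506, 0.389, 0.16]]
scene bottle_cap 0.18 [316. 202. 127. 116.] [0.59  0.086 0.051] [[0.432, -0.062, 0.045], [0.698, 0.202, 0.111]]
scene loaded_bottle 0.89 [273. 203.  58.  27.] [ 0.529 -0.022  0.124] [[0.479, -0.073, 0.069], [0.56, 0.034, 0.154]]
scene control_box 0.69 [372. 140.  48.  64.] [0.526 0.349 0.051] [[0.453, 0.303, 0.01], [0.579, 0.412, 0.144]]
scene switch_tip 0.44 [180. 292.  51.  38.] [ 0.537 -0.321  0.049] [[0.482, -0.355, 0.018], [0.594, -0.289, 0.054]]
scene beaker 0.88 [223. 343.  36.  46.] [ 0.694 -0.315  0.056] [[0.676, -0.349, 0.004], [0.742, 
[... 1301 characters left out ...]
5, 0.368, 0.085], [0.506, 0.394, 0.159]]
side beaker 0.84 [257. 153.  22.  33.] [ 0.7   -0.298  0.07 ] [[0.673, -0.352, 0.008], [0.738, -0.283, 0.098]]
side jar 0.75 [294. 314.  34.  46.] [0.308 0.287 0.062] [[0.283, 0.247, 0.006], [0.34, 0.301, 0.089]]
side spoon 0.55 [355. 204.  29.  39.] [ 0.344 -0.205  0.014] [[0.301, -0.286, 0.002], [0.413, -0.149, 0.023]]
side wash_bottle 0.72 [135. 258.  36.  79.] [0.675 0.341 0.099] [[0.656, 0.304, 0.011], [0.711, 0.359, 0.204]]
side wash_bottle 0.17 [353. 204.  30.  33.] [ 0.34  -0.195  0.014] [[0.301, -0.283, 0.004], [0.411, -0.149, 0.023]]
side mixer_hub 0.73 [236. 222. 118.  88.] [0.56  0.104 0.051] [[0.427, -0.037, 0.044], [0.694, 0.211, 0.111]]
```

```bash
python3 - <<'E'
import cv2
a=cv2.imread("pics/scene0.png")[80:380,120:480];cv2.imwrite("pics/s1.png",cv2.resize(a,(720,600),interpolation=cv2.INTER_CUBIC))
E
python3 - <<'E'
import numpy as np,cv2
P=[];B=[]
for n in ["scene0","side0"]:
    d=np.load(n+".npz");W=d["W"].reshape(-1,3)
    im=d["im"].reshape(-1,3).astype(int)
    # hub
    m=(W[:,2]>.066)&(W[:,2]<.08)&(np.hypot(W[:,0]-.57,W[:,1]-.09)<.03)
    print(n,"hub",m.sum(),np.round(np.median(W[m],0),4))
    m=(W[:,2]>.040)&(W[:,2]<.05)&(np.hypot(W[:,0]-.57,W[:,1]-.09)<.2)
    p=W[m][:,:2]; 
    c,r=cv2.minEnclosingCircle(p.astype(np.float32));print("disc",np.round(c,4),round(r,4))
    # bottle
    m=(W[:,2]>.04)&(W[:,2]<.07)&(W[:,0]>.45)&(W[:,0]<.63)&(W[:,1]>-.38)&(W[:,1]<-.26)
    p=W[m];print("bottle",cv2.minAreaRect(p[:,:2].astype(np.float32)),np.median(p[:,2]))
    w=m&(im.min(1)>130);print("cap",w.sum(),np.round(np.median(W[w],0),3) if w.any() else "")
    m=(W[:,2]>.09)&(W[:,2]<.175)&(W[:,0]>.4)&(W[:,0]<.6)&(W[:,1]>.32)&(W[:,1]<.45)
    p=W[m];i=p[:,2]>p[:,2].max()-.01;print("lever",p[:,2].max(),np.round(np.median(p[i],0),3),np.round(np.median(p[p[:,2]<.11],0),3))
E
```

```text
scene0 hub 74 [0.5672 0.0707 0.0767]
disc [0.5624 0.0733] 0.1497
bottle ((0.5340790152549744, -0.3159867525100708), (0.1312408596277237, 0.05108699947595596), 23.722434997558594) 0.0501797266033253
cap 79 [ 0.584 -0.298  0.042]
lever 0.16069306766050048 [0.481 0.377 0.155] [0.502 0.37  0.102]
side0 hub 93 [0.5618 0.0805 0.0765]
disc [0.5628 0.0722] 0.1511
bottle ((0.5301455855369568, -0.31395113468170166), (0.13178880512714386, 0.060744624584913254), 26.78244400024414) 0.05059754321082159
cap 34 [ 0.577 -0.293  0.044]
lever 0.16067532971470488 [0.475 0.384 0.155] [0.498 0.376 0.099]
```

View pics/s1.png

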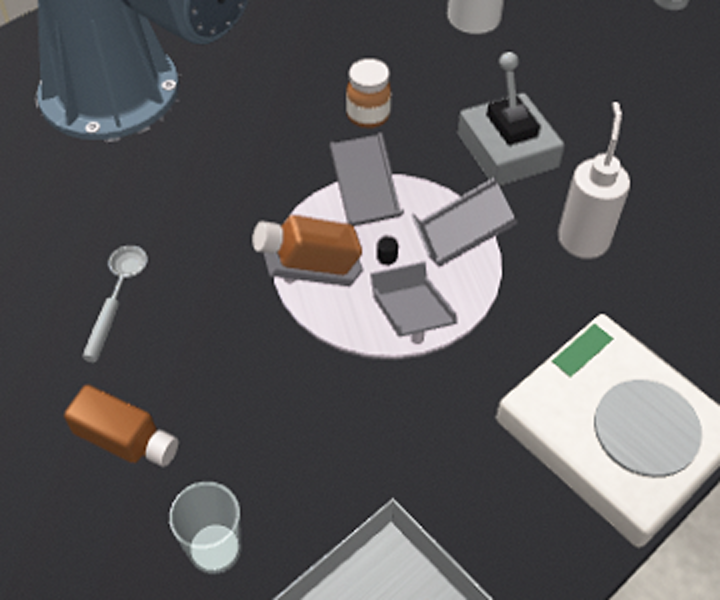

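The scene picture shows the hub at (387,250), with the loaded bottle to its left at (310,245). The empty opposite cradle is at upper right (468,222). The bottle to load lies at (115,425) with its cap toward +x. The tool can't tilt, so the bottle will have to pivot between the pads as it is pressed onto the slope.

```bash
cat > fit.py <<'E'
import numpy as np
from scipy.optimize import differential_evolution as DE
def fitmix(W):
    W=W.reshape(-1,3);m=(np.hypot(W[:,0]-.563,W[:,1]-.073)<.18)&(W[:,2]>.053)&(W[:,2]<.12);W=W[m]
    def loc(v):
        c,s=np.cos(v[2]),np.sin(v[2]);d=W[:,:2]-v[:2]
        return d[:,0]*c+d[:,1]*s,-d[:,0]*s+d[:,1]*c
    def cost(v):
        x,y=loc(v);n=0
        for k in range(1,4):   # x = loaded direction ; empties: +y,-x,-y
            a,b=[(0,0),(y,-x),(-x,-y),(-y,x)][k]
            ok=(np.abs(b)<.035)&(a>.057)&(a<.157)
            e=W[:,2]-(.055+(a-.06)*np.tan(np.pi/6))
            n+=np.sum(np.exp(-(e[ok]/.003)**2))-np.sum((np.abs(b)>.037)&(np.abs(b)<.05)&(a>.05)&(a<.157))
        # hub
        h=(np.hypot(x,y)<.016)&(W[:,2]>.07)&(W[:,2]<.08);n+=h.sum()
        return -n
    r=DE(cost,[(.54,.59),(.05,.1),(-2.4,-1.2)],seed=1,maxiter=150,popsize=20,tol=1e-8)
    return r.x,r.fun
E
python3 - <<'E'
import numpy as np
from fit import *
A=[np.load(n+"0.npz")["W"].reshape(-1,3) for n in("scene","side")]
for w in A+[np.vstack(A)]:
    v,f=fitmix(w);print(np.round(v,4),np.degrees(v[2]),f)
E
```

```text
[ 0.5614  0.0701 -2.0359] -116.64822015732683 -1335.2348240394533
[ 0.5618  0.0726 -2.0328] -116.47022834829335 -780.9274223912741
[ 0.5613  0.0716 -2.0347] -116.57761859085362 -2065.366530954929
```

Emit:
play_rows --plan '[[85,[0.12,0.0,0.0],0],[85,[0.24,0.0,0.0],0],[85,[0.36,-0.04,0.0],0],[85,[0.48,-0.08,0.0],0],[85,[0.58,-0.1,0.0],0],[85,[0.68,-0.1,0.0],0],[85,[0.8,-0.1,0.0],0],[85,[0.95,-0.22,0.0],0],[85,[0.95,-0.22,0.0],0],[85,[0.95,-0.22,0.0],0]]'

```text
time_s: 2.2
eef_pos: [0.5313, -0.3147, 0.2311]
eef_rot: [-0.001, 0.983, 0.185, 0.0]
wrist_force: [0.9, -0.4, 0.1]
opening: 0.993
grasp_force: 0.0
```

```bash
python3 - <<'E'
from h import *
o=get_obs();c=camera("wrist");W=pts(c,o);cv2.imwrite("pics/w1.png",c["image"][:,:,::-1])
print(o["eef_pos"],np.array(c["T_tool_cam"]).round(3).tolist())
for m in masks_of(c,"bottle")[:2]:
    p=W[m["mask"]];p=p[np.isfinite(p[:,0])];t=p[(p[:,2]>.045)&(p[:,2]<.06)]
    print(m["conf"],np.round(m["rect"]),np.percentile(p[:,2],[5,50,95]))
    print("top",cv2.minAreaRect(t[:,:2].astype(np.float32)),"all",cv2.minAreaRect(p[p[:,2]>.012][:,:2].astype(np.float32)))
x=R.from_quat(np.roll(o["eef_rot"],-1)).as_matrix();print(x.round(3))
E
```

```text
[ 0.53128909 -0.31474943  0.23107585] [[-0.001, -0.953, -0.302, 0.077], [1.0, -0.001, 0.0, -0.001], [-0.0, -0.302, 0.953, -0.141], [0.0, 0.0, 0.0, 1.0]]
0.78 [275. 178.  54. 142.] [0.0341368  0.04777501 0.04946619]
top ((0.5174365639686584, -0.3207622766494751), (0.09533870220184326, 0.046919263899326324), 22.559049606323242) all ((0.5326239466667175, -0.3143841624259949), (0.128280371427536, 0.04937044903635979), 22.566333770751953)
[[ 0.932  0.363  0.   ]
 [ 0.363 -0.932  0.001]
 [ 0.001 -0.001 -1.   ]]
```

View pics/w1.png

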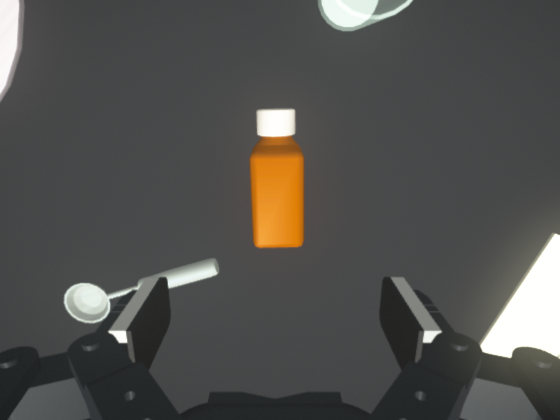

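The wrist picture shows the bottle at (277,178), cap away from the gripper and lined up with the tool's x axis. The spoon and beaker are clear of the fingers. I'm going down to grip it 5 mm behind the body's centre and a little high, so the fingertips clear the cradle lips.

Emit:
play_rows --plan '[[85,[-0.053,0.002,0.12],-0.007],[85,[-0.053,0.002,0.24],-0.007],[85,[-0.053,0.002,0.36],-0.007],[85,[-0.053,0.002,0.45],-0.007],[85,[-0.053,0.002,0.5425],-0.007],[85,[-0.053,0.002,0.5425],-0.007],[85,[-0.053,0.002,0.5425],-0.007],[30,[-0.053,0.002,0.5425],-0.007],[30,[-0.053,0.002,0.5425],-0.007],[30,[-0.053,0.002,0.5425],-0.007]]'

```text
time_s: 3.3
eef_pos: [0.5112, -0.3279, 0.017]
eef_rot: [0.002, 0.981, 0.193, 0.001]
wrist_force: [-0.5, -0.7, 4.4]
opening: 0.58
grasp_force: 63.7
```

Emit:
play_rows --plan '[[30,[0,0,0],0],[30,[0,0,0],0],[30,[0,0,0],0],[30,[0,0,-0.05],0],[30,[0,0,-0.15],0],[30,[0,0,-0.25],0],[30,[0,0,-0.36],0],[30,[0,0,-0.48],0],[30,[0,0,-0.55],0],[30,[0,0,-0.55],0]]'

```text
time_s: 4.3
eef_pos: [0.5121, -0.3285, 0.2408]
eef_rot: [0.005, 0.981, 0.193, 0.003]
wrist_force: [-0.6, -0.5, -2.7]
opening: 0.574
grasp_force: 63.3
```

```bash
python3 - <<'E'
from h import *
o=get_obs();c=camera("wrist");W=pts(c,o)
M=R.from_quat(np.roll(o["eef_rot"],-1)).as_matrix()
print(o["eef_pos"],M.round(4).tolist(),o["wrist_force"])
for m in masks_of(c,"bottle")[:1]:
    p=W[m["mask"]];p=p[np.isfinite(p[:,0])];t=(p-o["eef_pos"])@M
    print(m["conf"],np.round(m["rect"]))
    for lo in np.arange(-.06,.1,.015):
        s=t[(t[:,0]>lo)&(t[:,0]<lo+.015)]
        if len(s)>5: print(round(lo,3),len(s),np.percentile(s,[3,50,97],axis=0).round(4).tolist())
E
```

```text
[ 0.51210795 -0.32853846  0.24079526] [[0.9252, 0.3794, 0.0079], [0.3795, -0.9252, -0.0077], [0.0044, 0.0102, -0.9999]] [-0.57963289 -0.52172581 -2.7094434 ]
0.94 [273. 225. 150. 346.]
-0.045 40 [[-0.0329, -0.026, -0.0317], [-0.0308, -0.0007, -0.0278], [-0.0301, 0.0236, -0.0245]]
-0.03 3863 [[-0.0287, -0.0238, -0.0325], [-0.0217, -0.0012, -0.0315], [-0.0155, 0.0213, -0.0276]]
-0.015 4658 [[-0.0145, -0.0236, -0.0326], [-0.0073, -0.0012, -0.0315], [-0.0004, 0.021, -0.0287]]
0.0 5116 [[0.0005, -0.0238, -0.0326], [0.0078, -0.0016, -0.0314], [0.0145, 0.0207, -0.0288]]
0.015 5773 [[0.0155, -0.024, -0.0326], [0.0227, -0.0015, -0.0314], [0.0296, 0.021, -0.028]]
0.03 6473 [[0.0305, -0.024, -0.0326], [0.0377, -0.0015, -0.0314], [0.0446, 0.0208, -0.0283]]
0.045 7093 [[0.0454, -0.0227, -0.0321], [0.0521, -0.0015, -0.0288], [0.0594, 0.0194, -0.015]]
0.06 4489 [[0.0604, -0.017, -0.0247], [0.0682, -0.0018, -0.0212], [0.0746, 0.0135, -0.0115]]
0.075 4943 [[0.0754, -0.0177, -0.0248], [0.0821, -0.0018, -0.0223], [0.0885, 0.014, -0.0117]]
```

Emit:
play_rows --plan '[[30,[0.06,-0.09,0],-0.02],[30,[0.12,-0.18,0],-0.05],[30,[0.18,-0.28,0],-0.08],[30,[0.24,-0.37,0],-0.11],[30,[0.3,-0.47,0],-0.14],[30,[0.36,-0.56,0],-0.17],[30,[0.42,-0.65,0],-0.2],[30,[0.48,-0.75,0],-0.229],[30,[0.54,-0.84,0],-0.229],[30,[0.6,-0.93,0],-0.229]]'

```text
time_s: 5.4
eef_pos: [0.5892, 0.1104, 0.2309]
eef_rot: [-0.001, 0.85, 0.526, -0.002]
wrist_force: [1.0, -0.1, -2.8]
opening: 0.574
grasp_force: 63.4
```

Emit:
play_rows --plan '[[30,[0,0,0],0],[30,[0,0,0],0],[30,[0,0,0],0]]'

```text
time_s: 5.7
eef_pos: [0.5899, 0.1078, 0.2322]
eef_rot: [-0.001, 0.85, 0.526, -0.002]
wrist_force: [-0.0, 0.1, -2.9]
opening: 0.578
grasp_force: 63.5
```

```bash
cat > rel.py <<'E'
from h import *
import sys
C=np.array([.5614,.0714]);yaw=np.radians(63.45);u=np.array([np.cos(yaw),np.sin(yaw)]);n=np.array([-u[1],u[0]])
def rel(wps):
    o=get_obs();M=R.from_quat(np.roll(o["eef_rot"],-1)).as_matrix();p=np.array(o["eef_pos"]);d=p[:2]-C
    print("r,lat,z",(d@u).round(4),(d@n).round(4),p[2].round(4),"yaw",np.degrees(np.arctan2(M[1,0],M[0,0])).round(2),"F",np.round(o["wrist_force"],1),"T",np.round(o["torque"],2))
    for r,z in wps:
        t=np.r_[C+u*r,z];print((r,z),((t-p)@M/.4).round(4))
E
python3 -c "
from rel import *
rel([(.095,.16),(.095,.1245),(.0875,.1137),(.082,.102),(.0785,.09)])"
```

```text
r,lat,z 0.0453 -0.0092 0.2322 yaw 63.47 F [-0.   0.1 -2.9] T [-0.05 -0.   -0.01]
(0.095, 0.16) [ 0.1247 -0.0224  0.1803]
(0.095, 0.1245) [ 0.1249 -0.0222  0.269 ]
(0.0875, 0.1137) [ 0.1062 -0.0221  0.2961]
(0.082, 0.102) [ 0.0925 -0.022   0.3254]
(0.0785, 0.09) [ 0.0838 -0.0219  0.3554]
```

Emit:
play_rows --plan '[[30,[0.06,-0.022,0],0],[30,[0.125,-0.022,0.06],0],[30,[0.125,-0.022,0.13],0],[30,[0.125,-0.022,0.18],0],[30,[0.125,-0.022,0.18],0],[30,[0.125,-0.022,0.18],0]]'

```text
time_s: 6.3
eef_pos: [0.6053, 0.1559, 0.1621]
eef_rot: [-0.0, 0.851, 0.525, -0.001]
wrist_force: [0.5, -0.3, -1.8]
opening: 0.577
grasp_force: 63.4
```

```bash
python3 -c "
from rel import *
rel([(.095,.1245),(.0875,.1137),(.082,.102),(.0785,.09)])
for n in ['side','scene']:
    c=camera(n);W=pts(c);cv2.imwrite('pics/%s2.png'%n,cv2.resize(c['image'][130:300,160:400,::-1],(800,567)) if n=='side' else cv2.resize(c['image'][100:300,220:460,::-1],(720,600)))
    for m in masks_of(c,'bottle')[:3]:
        p=W[m['mask']];p=p[np.isfinite(p[:,0])&(p[:,2]>.12)]
        if len(p)<20: continue
        d=p[:,:2]-C;q=np.c_[d@u,d@n,p[:,2]];print(n,m['conf'],np.percentile(q,[2,50,98],axis=0).round(4).tolist())
"
```

```text
r,lat,z 0.0952 -0.0015 0.1621 yaw 63.39 F [ 0.5 -0.3 -1.8] T [-0.02 -0.03  0.02]
(0.095, 0.1245) [-0.0004 -0.0036  0.0939]
(0.0875, 0.1137) [-0.0192 -0.0036  0.1209]
(0.082, 0.102) [-0.0329 -0.0035  0.1502]
(0.0785, 0.09) [-0.0416 -0.0035  0.1802]Traceback (most recent call last):
  File "<string>", line 9, in <module>
    d=p[:,:2]-C;q=np.c_[d@u,d@n,p[:,2]];print(n,m['conf'],np.percentile(q,[2,50,98],axis=0).round(4).tolist())
                            ~^~
numpy._core._exceptions._UFuncNoLoopError: ufunc 'matmul' did not contain a loop with signature matching types (dtype('float64'), dtype('<U4')) -> None
```

Emit:
play_rows --plan '[[30,[0,-0.003,0.04],0],[30,[0,-0.003,0.08],0],[30,[0,-0.003,0.094],0],[30,[-0.006,-0.003,0.103],0],[30,[-0.013,-0.003,0.112],0],[30,[-0.019,-0.003,0.121],0],[30,[-0.019,-0.003,0.121],0]]'

```text
time_s: 7.1
eef_pos: [0.602, 0.1513, 0.1156]
eef_rot: [0.0, 0.85, 0.526, 0.001]
wrist_force: [-2.1, -0.9, 7.0]
opening: 0.577
grasp_force: 65.5
```

```bash
cat > look.py <<'E'
from rel import *
def look(tag,wps):
    rel(wps)
    for k in ['side','scene']:
        c=camera(k);W=pts(c);cv2.imwrite(f'pics/{k}_{tag}.png',cv2.resize(c['image'][130:300,160:400,::-1],(800,567)) if k=='side' else cv2.resize(c['image'][100:300,220:460,::-1],(720,600)))
        for l in ['bottle','loaded_bottle']:
          for m in masks_of(c,l)[:3]:
            p=W[m['mask']];p=p[np.isfinite(p[:,0])];d=p[:,:2]-C;q=np.c_[d@u,d@n,p[:,2]]
            q=q[(q[:,0]>.03)&(q[:,0]<.2)&(abs(q[:,1])<.05)]
            if len(q)<60: continue
            print(k,l,round(m['conf'],2),len(q),np.percentile(q,[2,50,98],axis=0).round(4).tolist())
            for lo in np.arange(.05,.18,.015):
                s=q[(q[:,0]>lo)&(q[:,0]<lo+.015)]
                if len(s)>8: print('  ',np.r_[lo,np.percentile(s[:,1],[5,95]),np.percentile(s[:,2],95)].round(4))
            break
E
python3 -c "
from look import *
look('a',[(.0875,.1137),(.082,.102),(.0785,.09)])"
```

```text
r,lat,z 0.0896 -0.0006 0.1156 yaw 63.5 F [-2.1 -0.9  7. ] T [0.45 0.27 0.12]
(0.0875, 0.1137) [-0.0054 -0.0016  0.0047]
(0.082, 0.102) [-0.0192 -0.0017  0.0339]
(0.0785, 0.09) [-0.028  -0.0018  0.0639]
side bottle 0.85 927 [[0.0579, -0.0172, 0.106], [0.1286, 0.0172, 0.1411], [0.1795, 0.0267, 0.156]]
   [0.05   0.0198 0.0254 0.1383]
   [0.065  0.0199 0.0264 0.1369]
   [ 0.08   -0.0172  0.0284  0.152 ]
   [ 0.095  -0.0125  0.0269  0.1543]
   [ 0.11   -0.0134  0.0258  0.155 ]
   [ 0.125  -0.0147  0.0256  0.1565]
   [ 0.14   -0.0121  0.0236  0.1524]
   [ 0.155  -0.0013  0.0184  0.1512]
   [ 0.17   -0.0086  0.0179  0.1504]
```

View pics/scene_a.png

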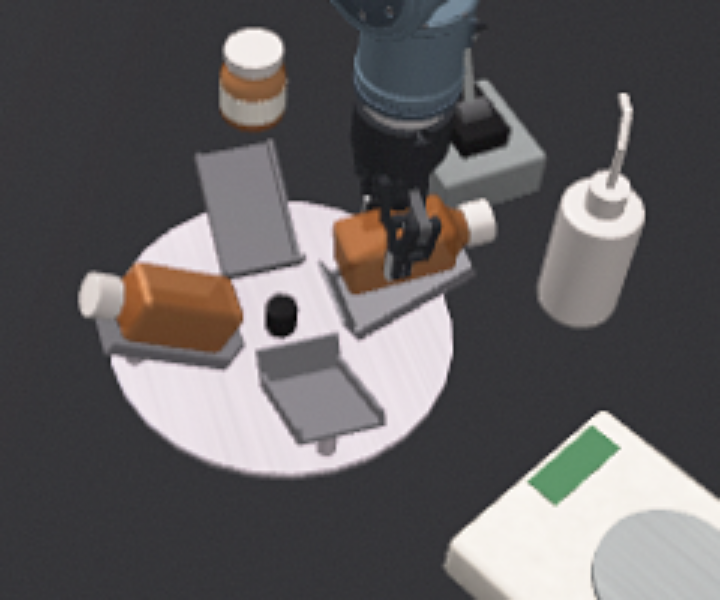

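The picture shows the bottle over the right cradle (400,240), well centred, with its outer corner touching the floor and starting to tilt. The force is small, so I keep pivoting it.

Emit:
play_rows --plan '[[30,[-0.005,-0.001,0.01],0],[30,[-0.01,-0.001,0.02],0],[30,[-0.014,-0.001,0.03],0],[30,[-0.014,-0.001,0.03],0]]'

```text
time_s: 7.8
eef_pos: [0.5994, 0.1463, 0.1036]
eef_rot: [0.001, 0.85, 0.526, 0.002]
wrist_force: [-2.7, -0.7, 7.6]
opening: 0.574
grasp_force: 68.0
```

```bash
python3 -c "
from look import *
look('b',[(.082,.102),(.0785,.09)])"
```

```text
r,lat,z 0.084 -0.0006 0.1036 yaw 63.49 F [-2.7 -0.7  7.6] T [0.34 0.05 0.06]
(0.082, 0.102) [-0.0049 -0.0014  0.0039]
(0.0785, 0.09) [-0.0138 -0.0015  0.0339]
side bottle 0.77 860 [[0.0566, -0.0167, 0.0933], [0.1242, 0.0171, 0.1397], [0.1755, 0.0266, 0.1539]]
   [0.05   0.0203 0.0273 0.1258]
   [0.065  0.0195 0.025  0.1199]
   [ 0.08   -0.0167  0.0247  0.1451]
   [ 0.095  -0.0148  0.0256  0.1469]
   [ 0.11   -0.0135  0.0262  0.1516]
   [ 0.125  -0.0146  0.0252  0.1528]
   [ 0.14   -0.0012  0.0205  0.1506]
   [ 0.155  -0.0034  0.0177  0.1551]
   [ 0.17   -0.0115  0.0163  0.1495]
scene bottle 0.98 684 [[0.0455, -0.0272, 0.0942], [0.1178, -0.0146, 0.1349], [0.168, 0.0158, 0.1544]]
   [ 0.05   -0.0264  0.0149  0.1358]
   [ 0.065  -0.0267  0.0152  0.1395]
   [ 0.095  -0.0272 -0.0236  0.1137]
   [ 0.11   -0.0268  0.0112  0.1537]
   [ 0.125  -0.0269  0.0107  0.1542]
   [ 0.14   -0.0199  0.0064  0.1514]
   [ 0.155  -0.0182  0.007   0.1549]
scene loaded_bottle 0.65 1063 [[0.0319, -0.049, 0.045], [0.0816, -0.025, 0.0511], [0.1534, 0.0439, 0.1131]]
   [ 0.05   -0.0447  0.0334  0.0754]
   [ 0.065  -0.0477 -0.0094  0.0764]
   [ 0.08   -0.0477 -0.0132  0.0826]
   [ 0.095  -0.0475 -0.016   0.0921]
   [ 0.11   -0.0471 -0.0167  0.1024]
   [ 0.125  -0.0456 -0.0114  0.1098]
   [ 0.14   -0.0393 -0.0068  0.119 ]
   [ 0.155  -0.0321 -0.0063  0.1144]
```

Emit:
play_rows --plan '[[30,[-0.004,-0.001,0.01],0],[30,[-0.007,-0.001,0.02],0],[30,[-0.009,-0.001,0.03],0],[30,[-0.009,-0.001,0.034],0],[30,[-0.009,-0.001,0.034],0]]'

```text
time_s: 8.6
eef_pos: [0.5978, 0.1431, 0.09]
eef_rot: [0.001, 0.85, 0.526, 0.002]
wrist_force: [-1.3, -1.6, 7.2]
opening: 0.57
grasp_force: 71.6
```

```bash
python3 -c "
from look import *
look('c',[(.0785,.09)])"
```

```text
r,lat,z 0.0804 -0.0005 0.09 yaw 63.49 F [-1.3 -1.6  7.2] T [ 0.29 -0.06  0.06]
(0.0785, 0.09) [-0.0047 -0.0013  0.0001]
side bottle 0.97 833 [[0.055, -0.0123, 0.0784], [0.1222, 0.0177, 0.1333], [0.1694, 0.0264, 0.1552]]
   [0.05   0.0205 0.0264 0.1112]
   [ 0.065  -0.0046  0.0258  0.1275]
   [ 0.08   -0.0095  0.0256  0.1347]
   [ 0.095  -0.0111  0.0265  0.1426]
   [ 0.11   -0.0097  0.0258  0.1486]
   [ 0.125  -0.0091  0.0251  0.1482]
   [0.14   0.0014 0.0192 0.154 ]
   [ 0.155  -0.011   0.0171  0.1576]
   [ 0.17   -0.0006  0.0127  0.1394]
scene bottle 0.56 654 [[0.0439, -0.0267, 0.0868], [0.112, -0.0123, 0.1223], [0.159, 0.0192, 0.157]]
   [ 0.05   -0.0262  0.0177  0.1211]
   [ 0.065  -0.0261  0.0196  0.1263]
   [ 0.095  -0.0267 -0.0221  0.1004]
   [ 0.11   -0.0264  0.0074  0.1496]
   [ 0.125  -0.0261  0.009   0.1501]
   [ 0.14   -0.0178  0.0069  0.1571]
   [ 0.155  -0.018  -0.0057  0.1587]
```

View pics/scene_c.png

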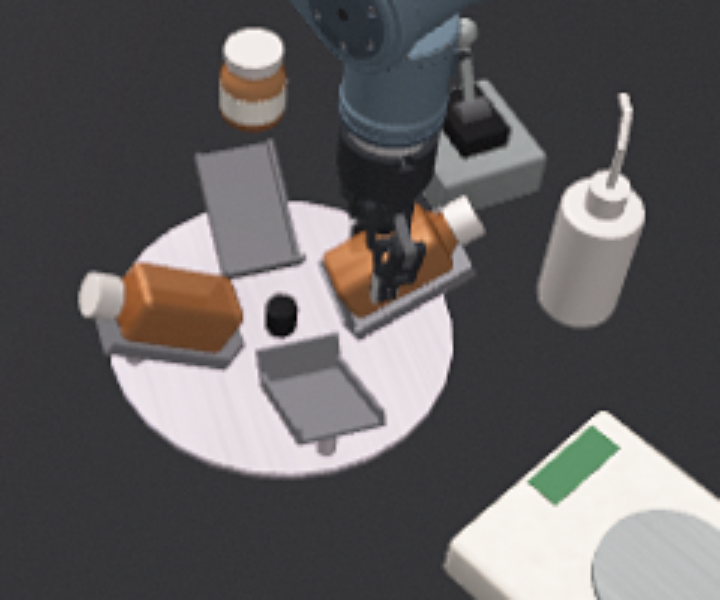

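The bottle now lies along the cradle, tilted about 25°, with its base still a few mm above the floor. I press down slightly more.

Emit:
play_rows --plan '[[30,[-0.001,0,0.004],0],[30,[-0.002,0,0.008],0],[30,[-0.002,0,0.01],0],[30,[-0.002,0,0.01],0]]'

```text
time_s: 9.3
eef_pos: [0.5977, 0.1426, 0.0871]
eef_rot: [0.001, 0.85, 0.526, 0.002]
wrist_force: [-3.2, -0.5, 12.9]
opening: 0.574
grasp_force: 73.0
```

```bash
python3 -c "
from look import *
look('d',[(.0785,.09)])"
```

```text
r,lat,z 0.08 -0.0007 0.0871 yaw 63.5 F [-3.2 -0.5 12.9] T [0.61 0.35 0.17]
(0.0785, 0.09) [-0.0036 -0.0016 -0.0073]
side bottle 0.8 863 [[0.053, -0.0164, 0.0773], [0.1212, 0.0172, 0.1322], [0.1693, 0.0271, 0.1567]]
   [0.05   0.0175 0.0262 0.1104]
   [ 0.065  -0.0173  0.0292  0.1235]
   [ 0.08   -0.0142  0.0283  0.1332]
   [ 0.095  -0.0124  0.0267  0.1417]
   [ 0.11   -0.0159  0.0256  0.1482]
   [ 0.125  -0.0053  0.026   0.1472]
   [ 0.14   -0.0009  0.0179  0.1577]
   [ 0.155  -0.014   0.0166  0.159 ]
   [ 0.17   -0.0088  0.0119  0.1375]
scene bottle 0.9 722 [[0.044, -0.027, 0.0772], [0.1136, -0.0132, 0.1202], [0.16, 0.0177, 0.1569]]
   [ 0.05   -0.0266  0.0163  0.1167]
   [ 0.065  -0.0265  0.0172  0.1228]
   [ 0.095  -0.0269 -0.0088  0.1526]
   [ 0.11   -0.0264  0.009   0.1482]
   [ 0.125  -0.0261  0.007   0.1493]
   [ 0.14   -0.0186  0.0079  0.1589]
   [ 0.155  -0.0182  0.0074  0.1575]
```

Emit:
play_rows --plan '[[30,[-0.001,0,0.004],0],[30,[-0.002,0,0.008],0],[30,[-0.002,0,0.008],0],[30,[-0.002,0,0.008],0]]'

```text
time_s: 10.0
eef_pos: [0.5978, 0.1427, 0.087]
eef_rot: [0.001, 0.85, 0.526, 0.003]
wrist_force: [-11.2, -0.8, 33.9]
opening: 0.577
grasp_force: 75.2
```

```bash
python3 -c "
from look import *
look('e',[(.0785,.09)])"
```

```text
r,lat,z 0.08 -0.0007 0.087 yaw 63.51 F [-11.2  -0.8  33.9] T [1.05 2.1  0.1 ]
(0.0785, 0.09) [-0.0037 -0.0017 -0.0076]
side bottle 0.68 874 [[0.0525, -0.0177, 0.0778], [0.121, 0.0175, 0.1322], [0.1689, 0.0273, 0.1562]]
   [0.05   0.0181 0.0258 0.1093]
   [ 0.065  -0.0172  0.0369  0.1249]
   [ 0.08   -0.0121  0.0266  0.134 ]
   [ 0.095  -0.0117  0.0262  0.1416]
   [ 0.11   -0.0161  0.0258  0.1475]
   [ 0.125  -0.007   0.0247  0.1473]
   [ 0.14   -0.0004  0.0194  0.1571]
   [ 0.155  -0.0137  0.0179  0.1571]
   [ 0.17   -0.0099  0.0094  0.1398]
scene bottle 0.76 734 [[0.0444, -0.0273, 0.0793], [0.1138, -0.0146, 0.1203], [0.1601, 0.0186, 0.1581]]
   [ 0.05   -0.0261  0.0167  0.1186]
   [ 0.065  -0.0284  0.0195  0.1341]
   [ 0.095  -0.0271 -0.0101  0.1447]
   [ 0.11   -0.0262  0.0065  0.1484]
   [ 0.125  -0.0257  0.0045  0.1504]
   [ 0.14   -0.0189  0.0044  0.1585]
   [ 0.155  -0.0189 -0.0003  0.1584]
```

View pics/side_e.png

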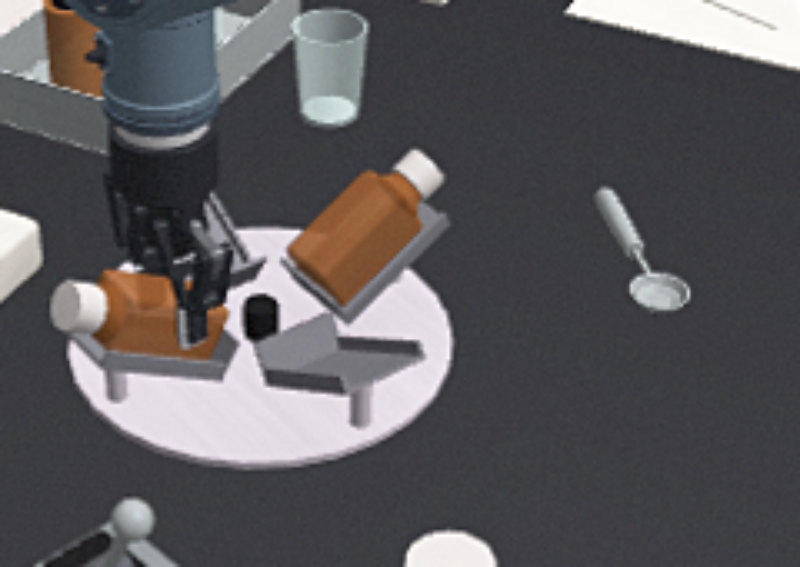

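The side picture shows the bottle lying in the cradle at (150,315), flush along its floor, and the force now rises steeply, so it is seated. I ease off, hold, then open slightly and re-grip so the bottle settles on the floor while still between the fingers.

Emit:
play_rows --plan '[[30,[0,0,-0.005],0],[30,[0,0,-0.006],0],[30,[0,0,-0.006],0],[30,[0,0,-0.006],0],[30,[0,0,-0.006],0],[58,[0,0,-0.006],0],[58,[0,0,-0.006],0],[58,[0,0,-0.006],0],[58,[0,0,-0.006],0]]'

```text
time_s: 11.2
eef_pos: [0.5951, 0.1416, 0.083]
eef_rot: [-0.0, 0.85, 0.526, -0.0]
wrist_force: [0.2, 0.1, -0.3]
opening: 0.68
grasp_force: 0.0
```

```bash
python3 -c "
from look import *
look('f',[(.0785,.09)])"
```

```text
r,lat,z 0.0778 0.0012 0.083 yaw 63.49 F [ 0.2  0.1 -0.3] T [-0.02  0.03  0.  ]
(0.0785, 0.09) [ 0.0017  0.0031 -0.0176]
scene bottle 0.63 729 [[0.0431, -0.0268, 0.0789], [0.1153, -0.0135, 0.1214], [0.1603, 0.0183, 0.1566]]
   [ 0.05   -0.0266  0.0162  0.1165]
   [ 0.065  -0.0264  0.0183  0.1225]
   [ 0.095  -0.0256 -0.0005  0.1843]
   [ 0.11   -0.0265  0.0131  0.1484]
   [ 0.125  -0.026   0.0057  0.1491]
   [ 0.14   -0.0182  0.0075  0.157 ]
   [ 0.155  -0.0182  0.0076  0.1572]
```

The bottle stayed in place when released. I re-grip it where it lies and hold for the first step.

Emit:
play_rows --plan '[[58,[0,0,-0.01],0],[58,[0,0,-0.01],0],[30,[0,0,-0.01],0],[30,[0,0,-0.01],0],[30,[0,0,-0.01],0],[30,[0,0,-0.008],0],[30,[0,0,-0.006],0],[30,[0,0,-0.004],0],[30,[0,0,-0.004],0],[30,[0,0,-0.004],0]]'

```text
time_s: 12.5
eef_pos: [0.5961, 0.1415, 0.0883]
eef_rot: [0.001, 0.85, 0.526, 0.0]
wrist_force: [-8.2, -3.4, 20.7]
opening: 0.578
grasp_force: 65.4
```

```bash
python3 -c "
from look import *
look('g',[(.0785,.09)]);print(get_obs()['grasp_force'])"
```

```text
r,lat,z 0.0782 0.0003 0.0883 yaw 63.5 F [-8.2 -3.4 20.7] T [-0.18  1.54  0.01]
(0.0785, 0.09) [ 0.0008  0.0008 -0.0044]
side bottle 0.58 870 [[0.0533, -0.0173, 0.0797], [0.121, 0.0175, 0.1318], [0.1687, 0.0278, 0.156]]
   [0.05   0.021  0.0284 0.1094]
   [ 0.065  -0.0138  0.0274  0.1248]
   [ 0.08   -0.0157  0.0268  0.134 ]
   [ 0.095  -0.0117  0.027   0.1419]
   [ 0.11   -0.0184  0.0271  0.1468]
   [0.125  0.0005 0.0263 0.1472]
   [ 0.14   -0.0022  0.019   0.1575]
   [ 0.155  -0.0144  0.0172  0.1567]
   [ 0.17   -0.0085  0.0084  0.1353]
scene bottle 0.97 696 [[0.0429, -0.0265, 0.0824], [0.1143, -0.0129, 0.12], [0.1592, 0.0182, 0.1567]]
   [ 0.05   -0.0255  0.0182  0.1178]
   [ 0.065  -0.0253  0.0176  0.1222]
   [ 0.095  -0.0269 -0.004   0.143 ]
   [ 0.11   -0.0266  0.0106  0.1481]
   [ 0.125  -0.0253  0.0064  0.1507]
   [ 0.14   -0.0172  0.0062  0.1585]
   [ 0.155  -0.0179  0.0018  0.1578]
65.38035750389099
```

Held in place with contact. Now I release, rise, and measure the lever.

Emit:
play_rows --plan '[[30,[0,0,-0.004],0],[62,[0,0,-0.004],0],[62,[0,0,-0.004],0],[62,[0,0,-0.01],0],[66,[0,0,-0.05],0],[66,[0,0,-0.15],0],[66,[0,0,-0.27],0],[20,[0,0,-0.38],0],[0,[0,0,-0.42],0],[0,[0,0,-0.42],0]]'

```text
time_s: 13.8
eef_pos: [0.5973, 0.1418, 0.2577]
eef_rot: [0.002, 0.85, 0.526, 0.003]
wrist_force: [-0.2, 0.0, -0.3]
opening: 0.261
grasp_force: 0.0
```

```bash
python3 - <<'E'
from look import *
look('h',[(.0785,.25)])
A=np.vstack([np.load(k+"0.npz")["W"].reshape(-1,3) for k in("scene","side")])
for k in("scene","side"):
    W=np.load(k+"0.npz")["W"].reshape(-1,3)
    b=W[(W[:,0]>.4)&(W[:,0]<.62)&(W[:,1]>.28)&(W[:,1]<.47)]
    t=b[(b[:,2]>.046)&(b[:,2]<.055)];print(k,"box",cv2.minAreaRect(t[:,:2].astype(np.float32)))
    for lo in np.arange(.06,.17,.01):
        s=b[(b[:,2]>lo)&(b[:,2]<lo+.01)]
        if len(s): print(round(lo,3),len(s),s.mean(0).round(4),np.ptp(s,axis=0).round(3))
E
```

```text
r,lat,z 0.079 -0.0006 0.2577 yaw 63.5 F [-0.2  0.  -0.3] T [-0.04  0.01  0.03]
(0.0785, 0.25) [-0.0013 -0.0017  0.0193]
side bottle 0.79 999 [[0.0492, -0.0152, 0.0799], [0.1108, 0.0187, 0.126], [0.1671, 0.0276, 0.155]]
   [ 0.05   -0.013   0.0274  0.1158]
   [ 0.065  -0.0114  0.027   0.124 ]
   [ 0.08   -0.0106  0.0272  0.1329]
   [ 0.095  -0.0106  0.0269  0.1412]
   [ 0.11   -0.0149  0.0268  0.1472]
   [ 0.125  -0.0036  0.0263  0.1464]
   [0.14   0.0017 0.0185 0.1568]
   [ 0.155  -0.013   0.0177  0.1562]
scene bottle 0.86 1148 [[0.0439, -0.0264, 0.0823], [0.0958, -0.014, 0.1248], [0.1571, 0.0204, 0.155]]
   [ 0.05   -0.0257  0.0186  0.1175]
   [ 0.065  -0.0258  0.0176  0.1256]
   [ 0.08   -0.026   0.0159  0.1344]
   [ 0.095  -0.0258  0.0169  0.1435]
   [ 0.11   -0.0262  0.0151  0.1478]
   [ 0.125  -0.0255  0.0072  0.1497]
   [ 0.14   -0.0174  0.009   0.1586]
   [ 0.155  -0.0182  0.0108  0.1559]
scene box ((0.5137190818786621, 0.36666589975357056), (0.11359285563230515, 0.1256246119737625), 71.30145263671875)
0.06 74 [0.5253 0.3502 0.0655] [0.08  0.049 0.01 ]
0.07 244 [0.5167 0.362  
[... 449 characters left out ...]
0.3783 0.1604] [0.001 0.003 0.001]
side box ((0.5091159343719482, 0.36918044090270996), (0.10952821373939514, 0.12294410914182663), 71.80526733398438)
0.06 116 [0.4964 0.3859 0.0648] [0.08  0.043 0.01 ]
0.07 460 [0.5058 0.3737 0.076 ] [0.079 0.067 0.01 ]
0.08 86 [0.5064 0.373  0.0839] [0.057 0.044 0.01 ]
0.09 14 [0.4999 0.3755 0.0947] [0.011 0.008 0.009]
0.1 11 [0.4946 0.3764 0.1044] [0.011 0.007 0.008]
0.11 15 [0.4904 0.3787 0.1149] [0.013 0.006 0.009]
0.12 8 [0.4873 0.3809 0.1244] [0.01  0.005 0.006]
0.13 2 [0.4777 0.3891 0.1382] [0.003 0.002 0.   ]
0.14 47 [0.4716 0.3864 0.1463] [0.026 0.023 0.01 ]
0.15 83 [0.4753 0.384  0.1549] [0.022 0.023 0.009]
0.16 1 [0.4754 0.3774 0.1607] [0. 0. 0.]
```

View pics/scene_h.png

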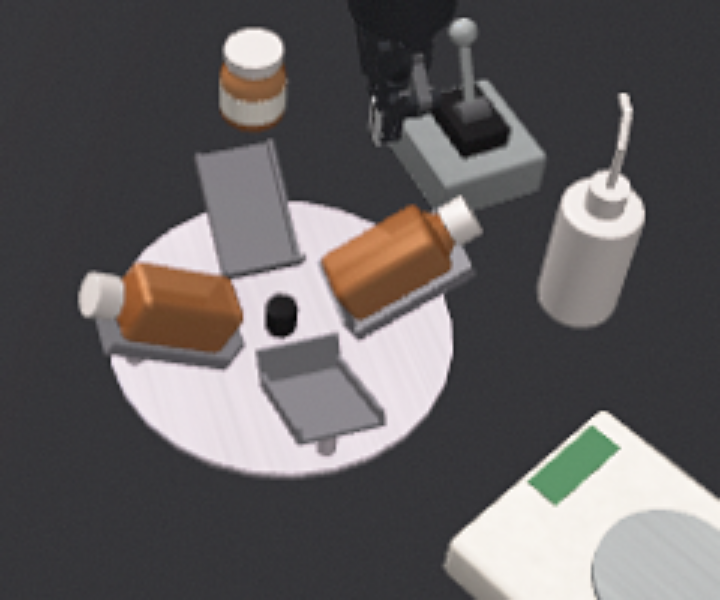

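The picture shows the bottle (390,250) lying flush in the cradle after release. The lever (462,35) leans toward the robot. I move behind it with the fingers shut.

Emit:
play_rows --plan '[[0,[0.05,-0.09,0],-0.02],[0,[0.1,-0.18,0],-0.044],[0,[0.16,-0.28,0],-0.044],[0,[0.22,-0.38,0],-0.044],[0,[0.28,-0.48,0],-0.044],[0,[0.34,-0.58,0],-0.044],[0,[0.381,-0.662,0],-0.044],[0,[0.381,-0.662,0],-0.044],[0,[0.381,-0.662,0],-0.044],[0,[0.381,-0.662,0],-0.044]]'

```text
time_s: 15.1
eef_pos: [0.4269, 0.3953, 0.2523]
eef_rot: [0.0, 0.812, 0.583, -0.001]
wrist_force: [0.1, -0.0, 0.2]
opening: -0.006
grasp_force: 0.0
```

```bash
cat > lev.py <<'E'
from h import *
P=np.array([.5135,.368]);bx=np.array([.948,-.317]);by=np.array([.317,.948])
o=get_obs();M=R.from_quat(np.roll(o["eef_rot"],-1)).as_matrix();p=np.array(o["eef_pos"]);d=p[:2]-P
print("s",d@bx,"lat",d@by,"z",p[2],"F",o["wrist_force"],"q6",o["q"][5],o["opening"])
for s,z in [(-.09,.2),(-.09,.13),(-.04,.13),(0,.13),(.012,.13),(.02,.13)]:
    print((s,z),((np.r_[P+bx*s,z]-p)@M/.4).round(4))
E
python3 lev.py
```

```text
s -0.09078716342350686 lat -0.0015925468812546459 z 0.25230836526311873 F [ 0.11846317 -0.0124886   0.16036606] q6 0.8686015906027161 -0.006110633883652767
(-0.09, 0.2) [0.0042 0.0022 0.1308]
(-0.09, 0.13) [0.0044 0.0023 0.3058]
(-0.04, 0.13) [0.0047 0.1272 0.3057]
(0, 0.13) [0.0049 0.2272 0.3057]
(0.012, 0.13) [0.005  0.2572 0.3056]
(0.02, 0.13) [0.0051 0.2772 0.3056]
```

Emit:
play_rows --plan '[[0,[0.004,0.002,0.1],0],[0,[0.004,0.002,0.2],0],[0,[0.004,0.002,0.306],0],[0,[0.004,0.04,0.306],0],[0,[0.004,0.08,0.306],0],[0,[0.004,0.12,0.306],0],[0,[0.004,0.16,0.306],0],[0,[0.004,0.2,0.306],0],[0,[0.004,0.235,0.306],0],[0,[0.004,0.235,0.306],0]]'

```text
time_s: 16.1
eef_pos: [0.5185, 0.3668, 0.1312]
eef_rot: [0.0, 0.813, 0.583, 0.001]
wrist_force: [0.1, 0.3, 0.3]
opening: -0.0
grasp_force: 0.0
```

```bash
python3 lev.py; python3 - <<'E'
from h import *
for k in("scene","side"):
    c=camera(k);W=pts(c).reshape(-1,3);P=np.array([.5135,.368]);d=W[:,:2]-P;s=d@[.948,-.317];l=d@[.317,.948]
    m=(abs(l)<.03)&(abs(s)<.08)&(W[:,2]>.09)&(W[:,2]<.18)
    for lo in np.arange(.09,.18,.01):
        i=m&(W[:,2]>lo)&(W[:,2]<lo+.01)
        if i.any(): print(k,round(lo,2),i.sum(),np.percentile(s[i],[5,50,95]).round(3))
    if k=="side": cv2.imwrite("pics/lev.png",cv2.resize(c["image"][230:380,120:320,::-1],(800,600)))
E
```

```text
s 0.005114555860341957 lat 0.0004296760284514846 z 0.13117172647370975 F [0.07042107 0.34117747 0.29747189] q6 0.7558192116046657 -0.0003111146250441983
(-0.09, 0.2) [-0.0018 -0.2374 -0.1724]
(-0.09, 0.13) [-0.0019 -0.2377  0.0026]
(-0.04, 0.13) [-0.0015 -0.1128  0.0028]
(0, 0.13) [-0.0011 -0.0128  0.0029]
(0.012, 0.13) [-0.001   0.0172  0.003 ]
(0.02, 0.13) [-0.0009  0.0372  0.003 ]
scene 0.09 7 [0.006 0.01  0.014]
scene 0.1 8 [0.01  0.015 0.021]
scene 0.11 6 [0.019 0.022 0.026]
scene 0.12 6 [0.021 0.025 0.027]
scene 0.13 9 [0.002 0.013 0.042]
scene 0.14 48 [0.001 0.033 0.047]
scene 0.15 72 [0.008 0.03  0.046]
scene 0.16 18 [0.001 0.013 0.021]
scene 0.17 20 [-0.006  0.011  0.032]
side 0.09 26 [-0.005  0.004  0.009]
side 0.1 24 [0.005 0.01  0.014]
side 0.11 20 [0.01  0.014 0.019]
side 0.12 7 [0.017 0.022 0.029]
side 0.13 23 [-0.006  0.003  0.028]
side 0.14 62 [-0.01  -0.001  0.032]
side 0.15 88 [-0.01   0.005  0.038]
side 0.16 32 [-0.01  -0.001  0.011]
side 0.17 31 [-0.021 -0.002  0.015]
```

View pics/lev.png

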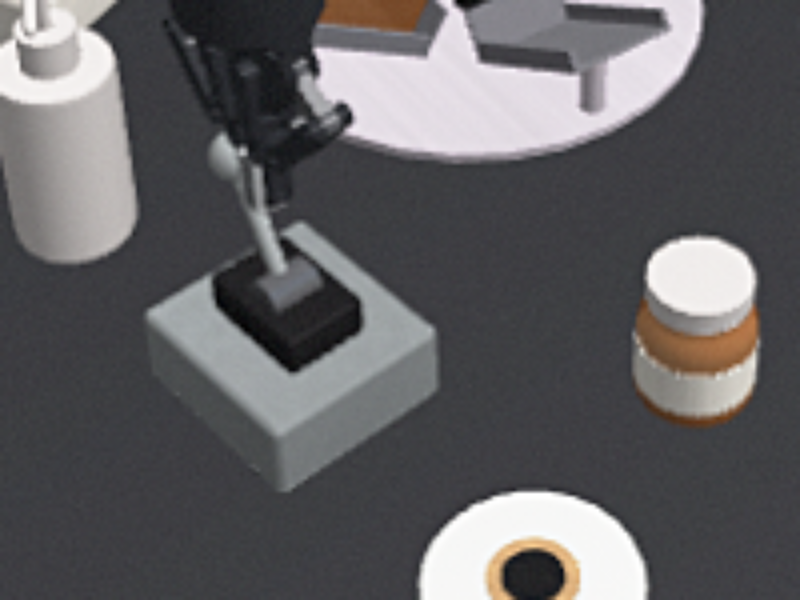

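The picture shows the lever (ball at (225,160)) already leaning to the far side. I press a little further until it meets its stop.

Emit:
play_rows --plan '[[0,[0,0.008,0],0],[0,[0,0.014,0],0],[0,[0,0.014,0],0],[0,[0,0.014,0],0]]'

```text
time_s: 16.6
eef_pos: [0.5211, 0.3661, 0.1307]
eef_rot: [-0.0, 0.812, 0.584, -0.0]
wrist_force: [-1.1, 0.4, 0.6]
opening: -0.001
grasp_force: 0.1
```

Emit:
play_rows --plan '[[0,[0,0.006,0],0],[0,[0,0.012,0],0],[0,[0,0.012,0],0],[0,[0,0.012,0],0]]'

```text
time_s: 17.0
eef_pos: [0.5221, 0.3658, 0.1304]
eef_rot: [-0.002, 0.812, 0.584, -0.003]
wrist_force: [-13.6, 3.2, 5.5]
opening: 0.001
grasp_force: 6.9
```

It's at the stop. I back off and rise clear.

Emit:
play_rows --plan '[[0,[0,-0.04,0],0],[0,[0,-0.1,-0.02],0],[0,[0,-0.15,-0.1],0],[0,[0,-0.15,-0.2],0],[0,[0,-0.15,-0.3],0],[0,[0,-0.15,-0.4],0],[0,[0,-0.15,-0.4],0],[0,[0,-0.15,-0.4],0]]'

```text
time_s: 17.8
eef_pos: [0.4693, 0.3839, 0.2921]
eef_rot: [0.0, 0.812, 0.584, 0.002]
wrist_force: [0.1, -0.6, -0.4]
opening: 0.0
grasp_force: 0.0
```

```bash
python3 - <<'E'
from look import *
look('z',[])
c=camera("scene");W=pts(c).reshape(-1,3);P=np.array([.5135,.368]);d=W[:,:2]-P;s=d@[.948,-.317];l=d@[.317,.948]
m=(abs(l)<.03)&(abs(s)<.08)&(W[:,2]>.09)&(W[:,2]<.18)
for lo in np.arange(.09,.18,.01):
    i=m&(W[:,2]>lo)&(W[:,2]<lo+.01)
    if i.any(): print(round(lo,2),i.sum(),np.percentile(s[i],[5,50,95]).round(3))
cv2.imwrite("pics/end.png",c["image"][60:400,100:500,::-1])
E
```

```text
r,lat,z 0.2384 0.222 0.2921 yaw 71.43 F [ 0.1 -0.6 -0.4] T [-0.   -0.02  0.02]
side bottle 0.87 675 [[0.0495, -0.0126, 0.08], [0.0956, 0.0216, 0.1156], [0.1679, 0.0275, 0.1557]]
   [ 0.05   -0.0134  0.0268  0.1154]
   [ 0.065  -0.0041  0.0273  0.1238]
   [0.08   0.004  0.0268 0.1324]
   [0.095  0.0137 0.0272 0.1388]
   [0.11  0.022 0.027 0.137]
   [0.125  0.018  0.0264 0.1167]
   [0.14   0.0027 0.0185 0.1581]
   [ 0.155  -0.0119  0.018   0.1563]
scene bottle 0.57 1158 [[0.0441, -0.0263, 0.0783], [0.0948, -0.0144, 0.1243], [0.1555, 0.0207, 0.1554]]
   [ 0.05   -0.0258  0.0194  0.1172]
   [ 0.065  -0.0256  0.0181  0.1256]
   [ 0.08   -0.0259  0.0168  0.1337]
   [ 0.095  -0.026   0.0197  0.1434]
   [ 0.11   -0.0262  0.0158  0.1484]
   [ 0.125  -0.025   0.0058  0.1494]
   [ 0.14   -0.0178  0.0081  0.1582]
   [ 0.155  -0.0182  0.0099  0.1571]
0.09 9 [0.003 0.012 0.016]
0.1 8 [0.012 0.018 0.021]
0.11 6 [0.02  0.026 0.027]
0.12 5 [0.022 0.027 0.03 ]
0.13 5 [0.035 0.043 0.047]
0.14 26 [0.033 0.045 0.05 ]
0.15 43 [0.03  0.039 0.047]
```

View pics/end.png

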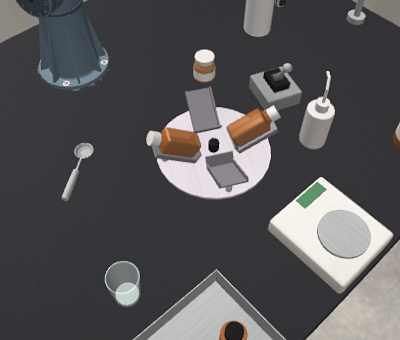

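The final picture shows the bottle (250,127) in the cradle opposite the loaded one, the lever (287,68) fully over, and the bystanders in place. Handing in.

```bash
python3 -c "
from bench import *
print(hand_in())"
```

```text
the job is handed in; nothing more can be done
None
```

The job is handed in, though no verdict came back: the bottle lies flush in the cradle opposite the loaded one, cap outward, the lever is against its far stop, and the bystanders look unmoved in the last picture.

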